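# Fit the double lid to the coffee canister, then lift its dust cover alone

### The job

Slide the clear guard of the cream lid case fully open, lift the nested pair of lids out together by the black knob of the inner lid, lower them gently onto the teal canister until seated, let go, and slide the guard fully shut again. Then take the cream outer lid by its collar and raise it alone, straight up until its rim is clear above the black knob, leaving the inner lid seated and undisturbed; finish still holding the outer lid up, level and still, above the canister. Leave the canister standing where it is and do not disturb the shaker, the bowl or the cruet frame.

Things in the scene. Friction and masses are not known exactly. Their poses are not given: they have to be found in the camera images.
- case: Fixed cream lid case, 180 (own x) x 330 (own y) mm, rim 80 mm high, walls 6 mm, inner floor 5 mm up. Origin: centre of its underside; z up. The half with own y < 0 (centre y = -80 mm) is the open-topped bay that holds the lids (168 mm inside in x); the half y > 0 is roofed by a fixed deck. The guard slides along own y on top.
- guard (a joint): Sliding guard: clear 172 x 160 x 5 mm panel in a chrome frame, its top 89 mm above the counter. In m: 0 = fully shut over the lid bay, 0.160 = fully open (over the deck), growing towards case +y; starts at 0 to 0.025. Stops at both ends; light friction (1.2 N), stays where it is left.
- guard_tab (a point): Centre of the top of the guard's black upright pull tab, which moves with the guard: 12 mm thick along the sliding direction (case y), 40 mm along case x, standing up 31 mm from the panel; top 120 mm above the counter. Pinch it across its thickness or push it.
- inner_lid: Loose aluminium lid, about 160 g. Origin: centre of its underside, z up. Plug z 0 to 10 mm, diameter 68 (foot 62); flange diameter 80, z 10 to 14, rests on the canister's rim; round black knob diameter 20, z 14 to 68, passes through the outer lid's collar and stands 24 mm above it. Starts upright in the case's bay. Lifted by the knob it carries the outer lid, which rests on its flange.
- outer_lid: Loose cream lid (dust cover), about 180 g. Origin: centre of its skirt's lower edge, z up. Skirt 98 mm outer, 92 inner diameter, z 0 to 9; flat top z 9 to 13; central round collar 42 mm outer diameter, z 13 to 39, with a 25 mm through bore for the knob. Nested, its origin is 5 mm above the inner lid's origin; nothing fastens the two.
- canister: Loose teal round canister, 900 g, open at the top, 80 mm outer and 74 mm inner diameter, 100 mm tall. Origin: centre of its underside, z up. With the inner lid seated, the inner lid's origin is 90 mm and the nested outer lid's origin 95 mm above this origin, and the knob's top 158 mm.
- shaker: Ribbed glass shaker with chrome top, 64 mm diameter, 115 mm tall; origin at its underside. Bystander.
- bowl: Yellow melamine bowl, 110 mm diameter, 45 mm tall; origin at its underside. Bystander.
- cruet: Cast aluminium cruet frame with two bottles, 70 x 130 mm, 180 mm tall; origin at its underside. Bystander.

How it is judged:
By the outcome, as a careful person would: the job done as asked, in the order asked, and still so for the second after the job is handed in, while the arm keeps its last pose, push and grip.
It also fails if it takes over 72 s, if anything falls off the work surface, if the arm or the gripper's body presses on something with over 40 N, if the wrist force passes 120 N, or if a joint passes its speed limit or range.

### The arm

A 6-joint arm with a two-finger parallel gripper is mounted at the origin on the work surface. World frame = base frame: x ahead of the robot, y to its left, z up, the work surface at z = 0. Lengths are in mm, angles in rad, forces in N, time in s.
With the tool pointing down it reaches from about 350 to 775 mm from the base axis. Payload 7.3 kg.
Tool frame: the origin (TCP) lies between the finger pads; the fingertips stand 19 mm ahead of it and the grasp point (between the pads) is the TCP (nose_length is the distance from the TCP to the fingertips, in mm); z points along the fingers, y is the line along which they close (so a half turn about z gives the same grasp; the last joint's range is limited). The gripper opens to 92 mm and grips with 3 to 60 N. Pads are 19 mm wide; open, the fingers measure 130 mm over their backs; the gripper's body (75 mm by 190 mm) begins 47 mm behind the grasp point.
Start: joints at [-1.435, 0.342, 1.524, -0, 1.275, -0.146], TCP at [146.017, -504.304, 245.741] pointing down, gripper open.
Joint ranges: [-2.53, 2.53], [-0.77, 2.02], [0.04, 2.7], [-1, 4.14], [0.28, 2.66], [-3.11, 3.11]. Speed limits (rad/s): [2.57, 2.57, 3.14, 3.14, 3.14, 3.14].

### API

Orientations are given as [roll, pitch, yaw] about the fixed x, y, z axes, in that order (R = Rz(yaw) Ry(pitch) Rx(roll)).
In Python, from plant import * gives the robot as it stands.
- The arm moves only by the tool servo_tool, never from a script. Its argument "rows" is a list of rows, each a list of 3 entries, a list of its own where there are three numbers: the shift along the tool's x, y, z in m, then the turn about the tool's z in degrees, then the opening, from -1 (shut) to 1 (fully open). A call has 1 to 20 rows; each row shifts and turns the commanded pose from where the row before left it, along the tool's axes as they then stand; what a row does not reach is not made up. A row lasts 1/8 s, in which the tool goes at most 62.5 mm and 10.7 degrees, less where a joint would pass 70% of its speed; a pose out of reach is approached as far as the arm can. A call is refused whole if a number of a shift passes 0.0625 or a number of a turn 10.7, either way. A call with a gripper value outside its range is refused whole. The fingers move at their own pace and stop on an object; "newtons" is the grip in N (left out, the last holds). Time passes only in rows, so rows that do not move let the fingers close. It gives the time, the measured TCP pose, the force, the opening and the grip force at its end, in the units of the state.
- state(): the state, without advancing time (a new reading comes with each control period).
- snapshot(name): name is "scene" or "top" or "wrist"; returns the picture (480x640x3 uint8, blue, green, red); there is no depth.
- camera_info(name): a dict with "vertical_fov" (degrees; the focal length in pixels is half the picture's height over the tangent of half this angle, whatever the lens; pixels are square), "cx", "cy" (the principal point, pixels), "T" (4x4, takes a point from camera to world coordinates). Camera axes: x right, y up, looking along -z (the intrinsics and any distortion apply to the point x, -y, -z); pixel columns grow to the right and rows downward; lengths in mm; the calibration is good to about 2 mm. A picture is of the moment at which its call begins: read the wrist's pose just before it. camera_info takes no time and is no camera call; for the wrist camera it gives the pose at the moment of the call.
- sign_off(): hands the job in; it is judged then, once.
The state is a dict: "t": time; "joint_positions": joint angles; "dq": joint speeds; "effort": joint torques, N m; "tcp_pos": TCP position; "eef_rot": TCP orientation; "contact_force": force on the tool from outside, world axes, zero at the start; "moment": the same for the moment, N m; "opening": finger opening in mm; "grasp_force": force on a finger pad.
Only numpy, scipy, OpenCV 4.12 (cv2) and the standard library are available. Lean on these libraries where they do the work, as an engineer would, in place of code of your own. Each camera call takes 0.05 s, during which the arm holds its last target. There are 200 camera calls.

## Working session

There is one attempt and no reset: what is moved stays moved. The work goes in short steps, Python scripts to look and compute and a tool call to move; the robot and the scene stay as the last step left them, time stands still between calls to the robot, and variables do not carry over. Pictures are saved under pics/ and viewed, at most 10 in all, crops included, and the job is handed in when it is done.

Besides the shell and the picture viewer there is one more tool, called after "Emit:" as name(argument=value, ...) on one line, values as JSON. servo_tool: Moves the arm, as the interface text tells. Its arguments: {"type":"object","properties":{"rows":{"type":"array","items":{"type":"array"}},"newtons":{"type":"number"}},"required":["rows"]}

```bash
mkdir -p pics; ls
python3 - <<'E'
from plant import *
import cv2,numpy as np
s=state();print({k:np.round(v,3).tolist() for k,v in s.items()})
for n in("scene","top"):
    im=snapshot(n);cv2.imwrite(f"pics/{n}0.png",im)
    c=camera_info(n);print(n,{k:np.round(v,3).tolist() if not isinstance(v,str) else v for k,v in c.items()})
E
```

```text
pics
{'t': 0.0, 'joint_positions': [-1.435, 0.343, 1.525, -0.0, 1.275, -0.146], 'dq': [0.001, -0.001, 0.0, 0.001, 0.001, 0.001], 'effort': [0.002, -43.124, -24.422, 0.072, 0.056, -0.0], 'tcp_pos': [145.961, -503.914, 245.049], 'eef_rot': [-3.14, -0.0, 0.282], 'contact_force': [0.571, -0.84, 0.153], 'moment': [-0.015, -0.026, 0.014], 'grasp_force': 0.0, 'opening': 91.5}
scene {'vertical_fov': 50.252, 'cx': 314.358, 'cy': 246.923, 'T': [[0.738, -0.358, 0.572, 1170.429], [0.674, 0.396, -0.623, -646.268], [-0.004, 0.846, 0.534, 583.09], [0.0, 0.0, 0.0, 1.0]]}
top {'vertical_fov': 51.697, 'cx': 320.73, 'cy': 246.147, 'T': [[0.026, 0.988, -0.153, 509.146], [-1.0, 0.025, -0.009, -93.064], [-0.005, 0.153, 0.988, 1040.699], [0.0, 0.0, 0.0, 1.0]]}
```

View pics/top0.png

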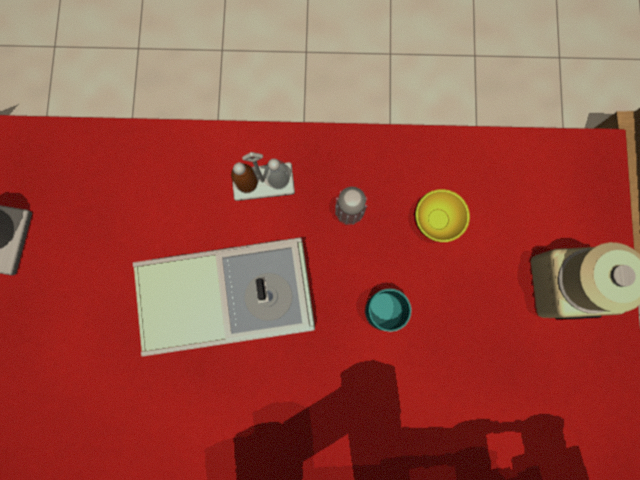

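View pics/scene0.png

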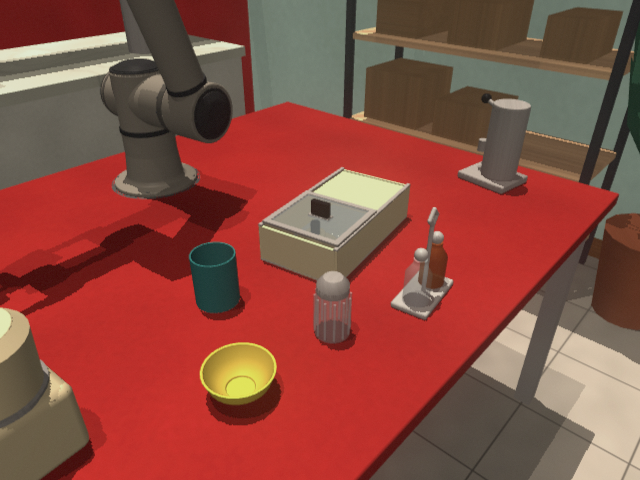

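Top view: the case has its deck on the left (+y) and the bay on the right. The black tab is at about (261,289), the lids at (268,297) under the guard and the canister rim at (389,310). The shaker, bowl and cruet are at (350,203), (442,215) and (263,180). The scene view agrees, with the tab at (320,208).

```bash
cat > h.py <<'E'
from plant import *
import cv2,numpy as np
def ray(c,u,v):
    f=240/np.tan(np.radians(c["vertical_fov"]/2)); T=np.array(c["T"])
    d=T[:3,:3]@np.array([(u-c["cx"])/f,-(v-c["cy"])/f,-1]); return T[:3,3],d/np.linalg.norm(d)
def plane(c,u,v,z):
    o,d=ray(c,u,v); return o+d*(z-o[2])/d[2]
def proj(c,p):
    f=240/np.tan(np.radians(c["vertical_fov"]/2)); T=np.array(c["T"])
    q=T[:3,:3].T@(np.array(p)-T[:3,3]); return c["cx"]+f*q[0]/-q[2], c["cy"]-f*q[1]/-q[2]
def tri(a,b):
    (o1,d1),(o2,d2)=a,b
    s=np.linalg.lstsq(np.c_[d1,-d2],o2-o1,rcond=None)[0]
    p,q=o1+s[0]*d1,o2+s[1]*d2; return (p+q)/2,np.linalg.norm(p-q)
def blobs(m):
    cs,_=cv2.findContours(m.astype(np.uint8),cv2.RETR_EXTERNAL,cv2.CHAIN_APPROX_NONE)
    return sorted(cs,key=cv2.contourArea,reverse=True)
E
python3 - <<'E'
from h import *
print(list(camera_info("top")),list(camera_info("wrist")))
ct=camera_info("top");im=cv2.imread("pics/top0.png");hsv=cv2.cvtColor(im,cv2.COLOR_BGR2HSV)
H,S,V=cv2.split(hsv)
# case: non red in roi
m=np.zeros(H.shape,np.uint8); roi=(slice(225,370),slice(120,330)); m[roi]=((S[roi]<140)).astype(np.uint8)
b=blobs(m)[0]; print("area",cv2.contourArea(b))
hull=cv2.convexHull(b); ap=cv2.approxPolyDP(hull,6,True)[:,0]
P=[plane(ct,u,v,80) for u,v in ap]
for q,p in zip(ap,P):print(q,p.round(1))
r=cv2.minAreaRect(np.array([plane(ct,u,v,80)[:2] for u,v in hull[:,0]],np.float32));print("rect@80",r)
# canister
m=((H>75)&(H<105)&(S>80)).astype(np.uint8);m[:, :340]=0;m[:,440:]=0
b=blobs(m)[0];print(cv2.boundingRect(b),cv2.contourArea(b))
hp=cv2.convexHull(b)[:,0]
W=np.array([plane(ct,u,v,100)[:2] for u,v in hp],np.float32);print("can rim",cv2.fitEllipse(W),cv2.minEnclosingCircle(W))
# tab
m=np.zeros(H.shape,np.uint8);m[270:310,245:285]=V[270:310,245:285]<60
b=blobs(m)[0];print("tab",cv2.boundingRect(b),cv2.minAreaRect(b))
W=np.array([plane(ct,u,v,120)[:2] for u,v in b[:,0]],np.float32);print(cv2.minAreaRect(W))
big=[cv2.resize(im[235:365,125:325],None,fx=3,fy=3,interpolation=2)]
sc=cv2.imread("pics/scene0.png"); cs=camera_info("scene")
m=np.zeros(H.shape,np.uint8);m[190:245,295:345]=sc[190:245,295:345].max(2)<60
b=blobs(m)[0];print("tab scene",cv2.boundingRect(b),cv2.minAreaRect(b))
big.append(cv2.resize(sc[170:270,260:410],(600,390),interpolation=2)[:200]); big[1]=big[1]
cv2.imwrite("pics/crop1.png",np.vstack(big))
E
```

```text
['vertical_fov', 'cx', 'cy', 'T'] ['vertical_fov', 'cx', 'cy', 'T']
area 16183.5
[301 238] [672.7 -45.1  80. ]
[313 330] [494.9 -73.9  80. ]
[141 355] [439.3 251.7  80. ]
[133 262] [616.7 281.9  80. ]
rect@80 ((556.2488403320312, 102.44102478027344), (184.3089599609375, 334.4520568847656), 9.966222763061523)
(366, 289, 45, 42) 1376.0
can rim ((536.76708984375, -214.44288635253906), (76.9485855102539, 83.4089126586914), 14.825531959533691) ((536.0826416015625, -214.2622528076172), 41.75514602661133)
tab (256, 279, 10, 21) ((260.60772705078125, 288.8615417480469), (20.46573257446289, 7.194014549255371), 82.87498474121094)
((568.2777709960938, 24.77014923095703), (38.13682556152344, 13.33911418914795), 9.761090278625488)
tab scene (311, 199, 19, 19) ((319.8113098144531, 208.16036987304688), (20.878803253173828, 14.422857284545898), 15.945395469665527)
```

View pics/crop1.png

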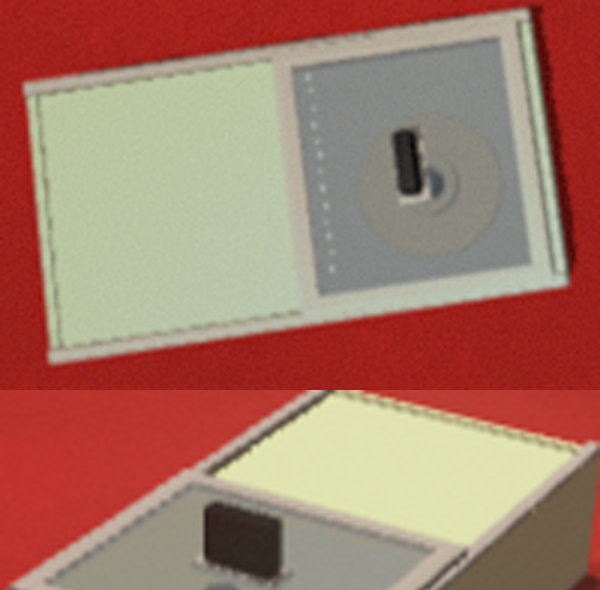

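Measurements check out: the case is 184x334 at its rim (given 180x330) with a yaw of about 9.9°. The tab is 38x13 at (568,25), and the canister is at (536,-214). Now moving above the tab.

Emit:
servo_tool(rows=[[[0,0,0],6.3,1],[[0.042,-0.037,0],0,1],[[0.042,-0.037,0],0,1],[[0.042,-0.037,0],0,1],[[0.042,-0.037,0],0,1],[[0.042,-0.037,0],0,1],[[0.042,-0.037,0],0,1],[[0.042,-0.037,0],0,1],[[0.042,-0.037,0],0,1],[[0.042,-0.037,0],0,1],[[0.042,-0.037,0],0,1],[[0.042,-0.037,0],0,1],[[0.042,-0.037,0],0,0],[[0,0,0],0,0],[[0,0,0],0,0]], newtons=20)

```text
t: 1.98
tcp_pos: [566.1, 19.3, 245.0]
eef_rot: [3.142, 0.002, 0.172]
contact_force: [-0.7, -0.7, -0.0]
opening: 66.2
grasp_force: 0.0
```

Run:
```python
from h import *
s=state();print(s["t"],s["tcp_pos"],s["eef_rot"],s["opening"])
c=camera_info("wrist");im=snapshot("wrist");cv2.imwrite("pics/w1.png",im)
print(np.round(c["T"],3).tolist(),c["vertical_fov"],c["cx"],c["cy"])
import pickle;pickle.dump(c,open("w1.pkl","wb"))
print(proj(c,[568.3,24.8,120]),proj(c,s["tcp_pos"]))
```

```text
1.975 [566.11973793  19.2683872  245.01909201] [3.14154966e+00 1.77291023e-03 1.72484264e-01] 66.20685558525216
[[0.171, 0.946, 0.276, 639.651], [-0.985, 0.164, 0.048, 32.419], [-0.0, -0.28, 0.96, 384.362], [0.0, 0.0, 0.0, 1.0]] 58.6264862195361 318.7365517096626 240.74385699867176
(np.float64(311.4177631430078), np.float64(232.6263291817417)) (np.float64(319.7915696894095), np.float64(331.220182261736))
```

View pics/w1.png

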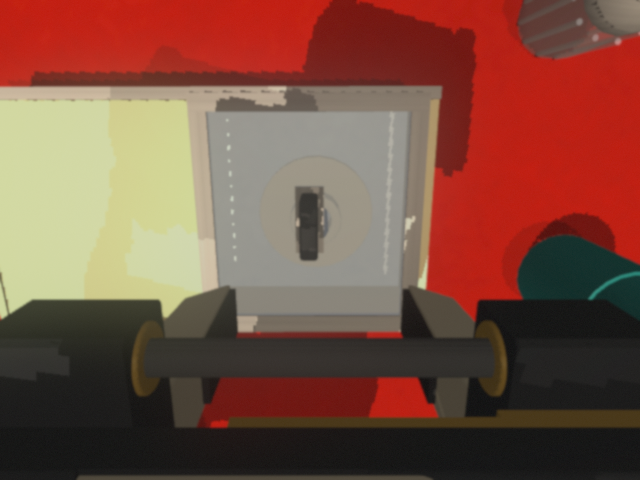

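The wrist view shows the tab centred at about (309,230), which matches the predicted (311,233). Next I descend and pinch.

Emit:
servo_tool(rows=[[[0.003,-0.0055,0.03],0,0],[[0,0,0.04],0,0],[[0,0,0.03],0,0],[[0,0,0.02],0,0],[[0,0,0.013],0,0],[[0,0,0],0,-1],[[0,0,0],0,-1],[[0,0,0],0,-1],[[0,0,0],0,-1],[[0,0,0],0,-1],[[0,0,0],0,-1]], newtons=15)

```text
t: 3.4
tcp_pos: [569.0, 25.4, 113.3]
eef_rot: [3.141, -0.001, 0.172]
contact_force: [-1.1, 0.2, 5.7]
opening: 11.8
grasp_force: 15.0
```

Emit:
servo_tool(rows=[[[0,-0.01,-0.001],0,-1],[[0,-0.015,0],0,-1],[[0,-0.02,0],0,-1],[[0,-0.02,0],0,-1],[[0,-0.02,0],0,-1],[[0,-0.02,0],0,-1],[[0,-0.01,0],0,-1],[[0,-0.01,0],0,-1],[[0,-0.005,0],0,-1],[[0,0,0],0,-1]])

```text
t: 4.65
tcp_pos: [546.2, 155.2, 113.4]
eef_rot: [-3.141, -0.0, 0.173]
contact_force: [5.1, 2.2, -7.0]
opening: 11.8
grasp_force: 15.0
```

Emit:
servo_tool(rows=[[[-0.001,-0.005,0],0,-1],[[0,-0.005,0],0,-1],[[0,-0.004,0],0,-1],[[0,-0.003,0],0,-1],[[0,0,0],0,-1]])

```text
t: 5.28
tcp_pos: [543.2, 171.5, 113.4]
eef_rot: [-3.141, -0.002, 0.172]
contact_force: [9.3, 2.5, -9.2]
opening: 11.8
grasp_force: 15.0
```

Emit:
servo_tool(rows=[[[0.001,-0.003,0.001],0,-1],[[0.001,-0.002,0],0,-1],[[0,0,0],0,-1]])

```text
t: 5.65
tcp_pos: [542.5, 176.1, 113.4]
eef_rot: [-3.141, 0.002, 0.172]
contact_force: [-2.5, 0.6, 5.0]
opening: 11.7
grasp_force: 15.0
```

Emit:
servo_tool(rows=[[[0,-0.002,0],0,-1],[[0,-0.002,0],0,-1],[[0,0,0],0,-1]])

```text
t: 6.02
tcp_pos: [541.9, 179.8, 113.4]
eef_rot: [-3.141, 0.001, 0.172]
contact_force: [-3.3, -0.8, 5.9]
opening: 11.9
grasp_force: 15.0
```

Emit:
servo_tool(rows=[[[0,-0.002,-0.0005],0,-1],[[0,-0.002,0],0,-1],[[0,0,0],0,-1]])

```text
t: 6.4
tcp_pos: [541.7, 181.3, 113.3]
eef_rot: [3.138, 0.002, 0.172]
contact_force: [-2.6, -11.6, 5.3]
opening: 11.5
grasp_force: 15.0
```

Emit:
servo_tool(rows=[[[0,0,0],0,0],[[0,0,0],0,0],[[0,0,0],0,0],[[0,0,-0.03],0,0],[[0,0,-0.05],0,0],[[0,0.04,-0.05],0,0],[[0,0.06,0],0,0],[[0,0.06,0],0,0],[[0,0,0],0,0],[[0,0,0],0,0]])

```text
t: 7.65
tcp_pos: [569.4, 26.7, 241.8]
eef_rot: [-3.141, 0.0, 0.171]
contact_force: [0.5, -0.0, -0.4]
opening: 45.9
grasp_force: 0.0
```

Run:
```python
from h import *
import pickle
s=state();print(s["t"],s["tcp_pos"],s["eef_rot"],s["opening"],s["contact_force"])
D={}
for n in("wrist","top","scene"):
    D[n]=camera_info(n);cv2.imwrite(f"pics/{n}2.png",snapshot(n))
pickle.dump(D,open("c2.pkl","wb"))
w=cv2.imread("pics/wrist2.png")
t=cv2.imread("pics/top2.png")[220:380,120:420]
cv2.imwrite("pics/v2.png",np.vstack([w[:330],cv2.resize(t,(506,270))[:, :].copy() if 0 else cv2.copyMakeBorder(cv2.resize(t,(506,270)),0,0,0,134,0)]))
c=D["wrist"]
m=np.zeros(w.shape[:2],np.uint8);m[:300]=w[:300].max(2)<60
for b in blobs(m)[:5]:print(cv2.boundingRect(b),cv2.contourArea(b))
```

```text
7.65 [569.36256595  26.70743031 241.79940914] [-3.14094901e+00  4.10767788e-04  1.71187357e-01] 45.899814182537646 [ 0.52500235 -0.0083594  -0.41856224]
(527, 241, 113, 59) 4691.0
(615, 290, 25, 10) 125.5
(377, 290, 9, 10) 47.5
(254, 296, 6, 4) 13.0
(87, 247, 2, 2) 0.5
```

View pics/v2.png

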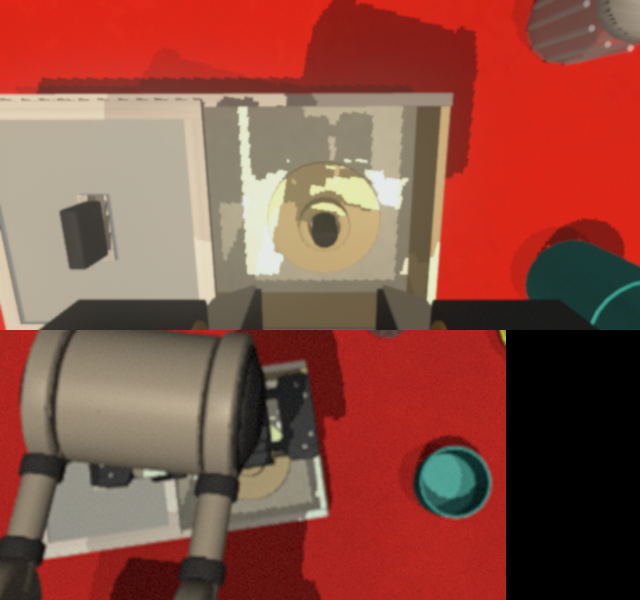

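The wrist view shows the guard open with the tab at (85,235), the lids at (324,217) and the knob top at about (324,228). Now measuring the knob.

Run:
```python
from h import *
import pickle
c=pickle.load(open("c2.pkl","rb"))["wrist"];w=cv2.imread("pics/wrist2.png")
hsv=cv2.cvtColor(w,cv2.COLOR_BGR2HSV)
g=w.max(2)
m=np.zeros(g.shape,np.uint8);m[195:260,295:355]=g[195:260,295:355]<95
b=blobs(m)[0];x,y,ww,hh=cv2.boundingRect(b);print("knob",x,y,ww,hh,cv2.fitEllipse(b))
for z in (73,): 
  W=np.array([plane(c,u,v,z)[:2] for u,v in b[:,0]],np.float32);print(z,cv2.minEnclosingCircle(W),W.min(0),W.max(0))
# knob predicted in image for axis guesses
q=plane(c,324,217,23);print("disc centre@23",q)
for a in ((268,217),(380,217),(324,161),(324,273)):print(plane(c,*a,23).round(1))
k=q.copy();k[2]=73;print("proj top",proj(c,k)); k[2]=49;print("proj at collar",proj(c,k))
cv2.imwrite("pics/k.png",cv2.resize(w[150:285,255:395],(700,590),interpolation=2)[:590])
```

```text
knob 312 213 26 34 ((324.1709289550781, 229.11253356933594), (24.936803817749023, 34.0922737121582), 177.64151000976562)
73 ((563.8435668945312, 22.349912643432617), 12.923700332641602) [550.9626    12.418637] [576.7445    31.849152]
disc centre@23 [562.00319063  21.42298714  23.        ]
[553.8  68.8  23. ]
[570.2 -26.   23. ]
[608.8  29.7  23. ]
[511.6  12.6  23. ]
proj top (np.float64(324.7410203005925), np.float64(232.08178234411724))
proj at collar (np.float64(324.35936479318616), np.float64(224.31405278457154))
```

View pics/k.png

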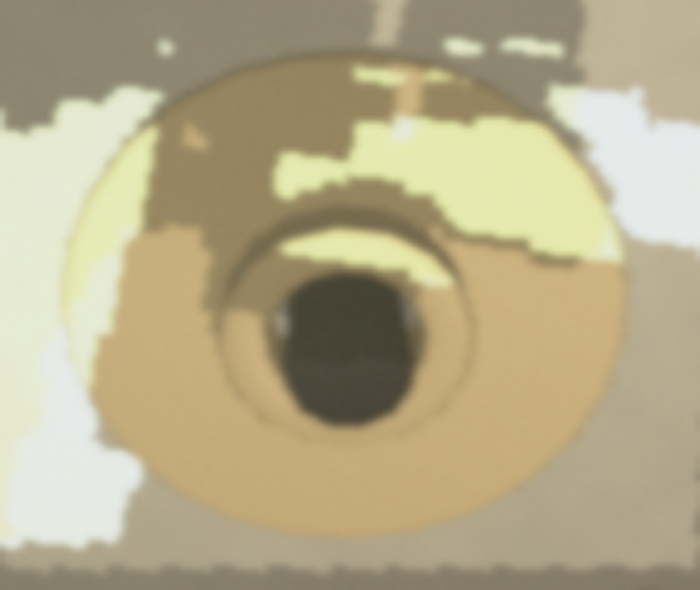

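Knob axis is at about (560.5, 21.7), and the knob measures 19.4 mm wide (20 given).

Emit:
servo_tool(rows=[[[-0.0096,0.0034,0.03],0,0],[[0,0,0.04],0,0],[[0,0,0.04],0,0],[[0,0,0.03],0,0],[[0,0,0.015],0,0],[[0,0,0.01],0,0],[[0,0,0.005],0,0],[[0,0,0],0,0]], newtons=30)

```text
t: 8.8
tcp_pos: [560.9, 21.4, 72.4]
eef_rot: [3.141, -0.001, 0.172]
contact_force: [0.9, -0.9, 0.2]
opening: 45.9
grasp_force: 0.0
```

Emit:
servo_tool(rows=[[[0,0,0],0,-0.3],[[0,0,0],0,-0.5],[[0,0,0],0,-1],[[0,0,0],0,-1],[[0,0,0],0,-1],[[0,0,0],0,-1]])

```text
t: 9.55
tcp_pos: [560.8, 21.2, 72.2]
eef_rot: [3.141, -0.0, 0.172]
contact_force: [0.1, -1.4, 3.2]
opening: 19.6
grasp_force: 30.0
```

Emit:
servo_tool(rows=[[[0,0,-0.005],0,-1],[[0,0,-0.01],0,-1],[[0,0,-0.015],0,-1],[[0,0,-0.02],0,-1],[[0,0,-0.025],0,-1],[[0,0,-0.03],0,-1],[[0,0,-0.025],0,-1],[[0,0,-0.015],0,-1],[[0,0,-0.008],0,-1],[[0,0,0],0,-1],[[0,0,0],0,-1]])

```text
t: 10.92
tcp_pos: [560.2, 21.4, 224.0]
eef_rot: [-3.141, 0.002, 0.172]
contact_force: [0.4, 0.0, -3.7]
opening: 19.0
grasp_force: 30.0
```

Run:
```python
from h import *
s=state();print(s["t"],s["tcp_pos"],s["eef_rot"],s["opening"],s["contact_force"])
cs,cw=camera_info("scene"),camera_info("wrist")
sc=snapshot("scene");w=snapshot("wrist")
import pickle;pickle.dump((cs,cw),open("c3.pkl","wb"))
cv2.imwrite("pics/s3.png",sc);cv2.imwrite("pics/w3.png",w)
cv2.imwrite("pics/v3.png",np.hstack([cv2.resize(sc[120:420,150:450],(400,400)),cv2.resize(w,(400,300),interpolation=3).copy() if 0 else cv2.copyMakeBorder(cv2.resize(w,(400,300)),0,100,0,0,0)]))
```

```text
10.925 [560.1639739   21.4067392  224.01157396] [-3.14114895e+00  1.90056012e-03  1.71743322e-01] 19.042585954941227 [ 3.57036171e-01  5.57062968e-04 -3.69137232e+00]
```

View pics/v3.png

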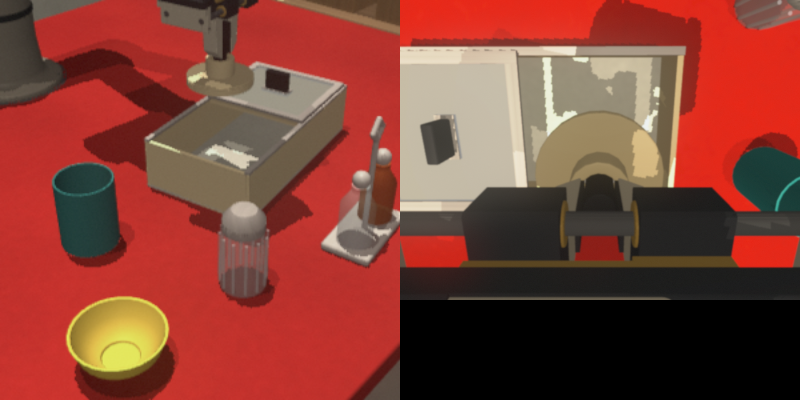

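The lids are lifted level as a pair, with a load of 3.7 N. Next I move beside the canister so the wrist camera sees both the canister and the lid.

Emit:
servo_tool(rows=[[[-0.006,0.008,0],0,-1],[[-0.012,0.017,0],0,-1],[[-0.018,0.025,0],0,-1],[[-0.021,0.03,0],0,-1],[[-0.022,0.032,0],0,-1],[[-0.022,0.032,0],0,-1],[[-0.021,0.03,0],0,-1],[[-0.016,0.022,0],0,-1],[[-0.009,0.012,0],0,-1],[[-0.004,0.005,0],0,-1],[[0,0,0],0,-1],[[0,0,0],0,-1],[[0,0,0],0,-1]])

```text
t: 12.65
tcp_pos: [448.6, -213.7, 225.0]
eef_rot: [-3.142, 0.0, 0.173]
contact_force: [-0.0, 0.5, -3.4]
opening: 19.1
grasp_force: 30.0
```

Run:
```python
from h import *
s=state();print(s["t"],s["tcp_pos"],s["eef_rot"],s["opening"],s["contact_force"])
cw=camera_info("wrist");w=snapshot("wrist")
import pickle;pickle.dump(cw,open("c4.pkl","wb"));cv2.imwrite("pics/w4.png",w)
hsv=cv2.cvtColor(w,cv2.COLOR_BGR2HSV);H,S,V=cv2.split(hsv)
m=((H>75)&(H<105)&(S>70))
b=blobs(m)[0];print(cv2.boundingRect(b),cv2.contourArea(b))
cv2.imwrite("pics/v4.png",np.hstack([w]))
```

```text
12.65 [ 448.5518335  -213.67507324  224.98590105] [-3.14152136e+00  2.33271108e-05  1.72953700e-01] 19.102129742762454 [-0.0142964   0.4550371  -3.44916113]
(287, 25, 132, 139) 8572.5
```

View pics/v4.png

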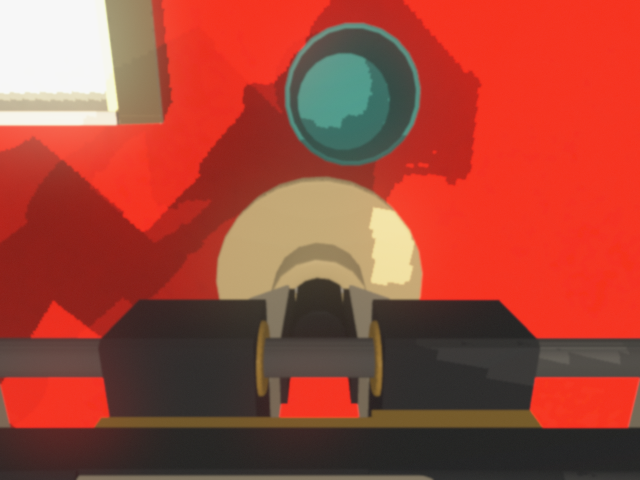

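The wrist view shows the whole canister rim around (353,94), with the lid disc's upper arc centred near (320,275). Now fitting circles to both.

Run:
```python
from h import *
import pickle
from scipy.optimize import least_squares
def fit(W):
    f=lambda p:np.hypot(W[:,0]-p[0],W[:,1]-p[1])-p[2]
    r=least_squares(f,[*W.mean(0),40],loss="soft_l1");return r.x.round(2),np.sqrt(np.mean(r.fun**2)).round(2)
c=pickle.load(open("c4.pkl","rb"));w=cv2.imread("pics/w4.png")
H,S,V=cv2.split(cv2.cvtColor(w,cv2.COLOR_BGR2HSV))
b=blobs((H>75)&(H<105)&(S>70))[0]; hp=cv2.convexHull(b)[:,0]
print("can",fit(np.array([plane(c,u,v,100)[:2] for u,v in hp])))
m=np.zeros(H.shape,np.uint8);m[170:300,200:440]=((H>12)&(H<40)&(S<200))[170:300,200:440]
b=blobs(m)[0];print(cv2.boundingRect(b));p=cv2.convexHull(b)[:,0];p=p[p[:,1]<285]
for z in(175.8,):print("lid",fit(np.array([plane(c,u,v,z)[:2] for u,v in p])))
ct=camera_info("top");cs=camera_info("scene")
# cross check with scene view: rim
sc=cv2.imread("pics/scene0.png");h2=cv2.cvtColor(sc,cv2.COLOR_BGR2HSV)
mm=(h2[...,0]>75)&(h2[...,0]<105)&(h2[...,1]>70);mm[:, :180]=0;mm[:,250:]=0;mm[:230]=0
b=blobs(mm)[0];x,y,ww,hh=cv2.boundingRect(b);print((x,y,ww,hh))
pts=b[:,0];t=pts[pts[:,1]<y+hh*0.3]
W=np.array([plane(cs,u,v,100)[:2] for u,v in t]);print("scene rim",fit(W))
```

```text
can (array([ 536.27, -217.79,   38.75]), np.float64(0.26))
(217, 177, 204, 123)
lid (array([ 449.72, -212.95,   47.55]), np.float64(0.28))
(189, 243, 49, 69)
scene rim (array([ 538.24, -219.92,   39.68]), np.float64(1.96))
```

The views agree after correcting for wall visibility in the top view, giving a canister at about (537.8,-218). Now moving over it and part of the way down.

Emit:
servo_tool(rows=[[[0.008,0.002,0],0,-1],[[0.018,0.004,0],0,-1],[[0.022,0.005,0],0,-1],[[0.02,0.0045,0],0,-1],[[0.013,0.003,0],0,-1],[[0.006,0.001,0.01],0,-1],[[0,0,0.015],0,-1],[[0,0,0.013],0,-1],[[0,0,0.008],0,-1],[[0,0,0],0,-1],[[0,0,0],0,-1],[[0,0,0],0,-1]])

```text
t: 14.2
tcp_pos: [537.6, -218.8, 179.6]
eef_rot: [3.141, -0.001, 0.172]
contact_force: [-0.0, -0.2, -3.6]
opening: 19.2
grasp_force: 30.0
```

Run:
```python
from h import *
s=state();print(s["t"],s["tcp_pos"],s["eef_rot"],s["opening"],s["contact_force"])
sc=snapshot("scene");cv2.imwrite("pics/s5.png",sc);t=snapshot("top");cv2.imwrite("pics/t5.png",t)
cs=camera_info("scene");print(proj(cs,[537.8,-218,100]))
cv2.imwrite("pics/v5.png",cv2.resize(sc[180:320,140:290],(750,600) if 0 else (640,597),interpolation=2))
```

```text
14.2 [ 537.5559493  -218.79681893  179.59719903] [ 3.14075506e+00 -8.48401134e-04  1.71828677e-01] 19.177428369218685 [-0.04028425 -0.18996686 -3.64913833]
(np.float64(212.4008894578276), np.float64(254.29024934547436))
```

View pics/v5.png

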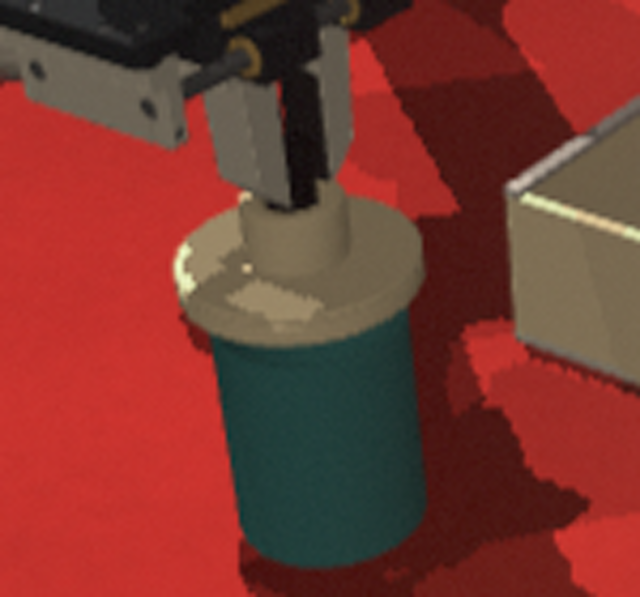

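The scene view suggests the lid sits about 2 px (3 mm) left of the canister axis. I'm checking that numerically with silhouette columns.

Run:
```python
from h import *
cs=camera_info("scene");ct=camera_info("top")
a=np.linspace(0,2*np.pi,361)
def ext(c,x,y,z,r):
    P=np.array([proj(c,[x+r*np.cos(t),y+r*np.sin(t),z]) for t in a]);return P
s5=cv2.imread("pics/s5.png");s0=cv2.imread("pics/scene0.png")
def can(im,r0,r1):
    h=cv2.cvtColor(im,cv2.COLOR_BGR2HSV);m=(h[...,0]>75)&(h[...,0]<105)&(h[...,1]>70);m[:,:180]=0;m[:,250:]=0
    return [(r,np.flatnonzero(m[r])[[0,-1]]) for r in range(r0,r1,6)]
print(can(s0,256,300),can(s5,264,300))
# predicted silhouette for canister at guess
def sil(x,y,rows,R=40):
    m=np.zeros((4800//4,640*2),np.uint8) # unused scale
    pts=np.vstack([ext(cs,x,y,z,R) for z in(0,100)]).astype(np.float32)
    h=cv2.convexHull(pts)[:,0]; out=[]
    for r in rows:
        xs=[]
        for p,q in zip(h,np.roll(h,-1,0)):
            if (p[1]-r)*(q[1]-r)<0: xs.append(p[0]+(q[0]-p[0])*(r-p[1])/(q[1]-p[1]))
        out.append((r,np.round([min(xs),max(xs)],1)))
    return out
print("pred",sil(537.8,-218,range(264,300,6)))
h=cv2.cvtColor(s5,cv2.COLOR_BGR2HSV)
ml=(h[...,0]>8)&(h[...,0]<40)&(h[...,1]<175);ml[:,250:]=0;ml[:,:165]=0;ml[:229]=0;ml[264:]=0
b=blobs(ml)[0];print("lid",cv2.boundingRect(b))
z=179.6-67.2+5
P=np.vstack([ext(cs,537.6,-218.4,z+k,49) for k in(0,13)]);print("lid pred",P.min(0),P.max(0))
# top view lid & canister
t=cv2.imread("pics/t5.png")
```

```text
[(256, array([189, 234])), (262, array([190, 233])), (268, array([191, 234])), (274, array([192, 235])), (280, array([193, 236])), (286, array([194, 237])), (292, array([195, 236])), (298, array([196, 236]))] [(264, array([191, 235])), (270, array([192, 235])), (276, array([193, 236])), (282, array([193, 237])), (288, array([194, 237])), (294, array([195, 238]))]
pred [(264, array([189.9, 236.9], dtype=float32)), (270, array([190.8, 237.5], dtype=float32)), (276, array([191.8, 238.1], dtype=float32)), (282, array([192.8, 238.7], dtype=float32)), (288, array([193.7, 239.3], dtype=float32)), (294, array([194.7, 239.9], dtype=float32))]
lid (181, 229, 59, 32)
lid pred [180.6722986  225.02169394] [239.82668676 261.79183085]
```

The silhouettes match predictions for both lid and canister to about 0.3 px (0.5 mm). Now lowering gently.

Emit:
servo_tool(rows=[[[0,-0.0005,0.004],0,-1],[[0,0,0.004],0,-1],[[0,0,0.004],0,-1],[[0,0,0.002],0,-1],[[0,0,0],0,-1]])

```text
t: 14.92
tcp_pos: [537.2, -218.1, 164.8]
eef_rot: [-3.141, 0.0, 0.172]
contact_force: [-0.0, 0.1, -3.9]
opening: 19.3
grasp_force: 30.0
```

Emit:
servo_tool(rows=[[[0,0,0.002],0,-1],[[0,0,0.002],0,-1],[[0,0,0.001],0,-1],[[0,0,0.001],0,-1],[[0,0,0],0,-1]])

```text
t: 15.55
tcp_pos: [537.2, -218.1, 158.9]
eef_rot: [3.142, 0.0, 0.172]
contact_force: [-0.5, -0.4, -3.7]
opening: 19.1
grasp_force: 30.0
```

Emit:
servo_tool(rows=[[[0,0,0.0005],0,-1],[[0,0,0.0005],0,-1],[[0,0,0.0005],0,-1],[[0,0,0],0,-1]])

```text
t: 16.05
tcp_pos: [537.2, -218.1, 157.5]
eef_rot: [3.142, 0.0, 0.172]
contact_force: [-0.3, 0.3, -2.7]
opening: 19.0
grasp_force: 30.0
```

Emit:
servo_tool(rows=[[[0,0,0.0005],0,-1],[[0,0,0.0003],0,-1],[[0,0,0],0,-1]])

```text
t: 16.42
tcp_pos: [537.3, -218.2, 157.2]
eef_rot: [3.141, -0.0, 0.172]
contact_force: [-2.5, 1.1, 1.9]
opening: 18.6
grasp_force: 30.0
```

Seated: the load reversed from -3.7 to +1.9 N at the expected height. Releasing.

Emit:
servo_tool(rows=[[[0,0,0],0,-0.55],[[0,0,0],0,-0.5],[[0,0,0],0,-0.3],[[0,0,0],0,0],[[0,0,0],0,0],[[0,0,0],0,0]])

```text
t: 17.18
tcp_pos: [537.3, -218.1, 156.7]
eef_rot: [3.142, -0.0, 0.172]
contact_force: [0.3, 0.1, -0.2]
opening: 45.9
grasp_force: 0.0
```

Emit:
servo_tool(rows=[[[0,0,-0.02],0,0],[[0,0,-0.028],0,0],[[0,0,-0.02],0,0],[[0.0045,-0.025,0],0,0],[[0.0076,-0.041,0],0,0],[[0.0085,-0.046,0],0,0],[[0.0085,-0.046,0],0,0],[[0.0085,-0.046,0],0,0],[[0.0085,-0.046,0],0,0],[[0.0085,-0.046,0],0,0],[[0.0085,-0.046,0],0,0],[[0.006,-0.033,0],0,0],[[0.0035,-0.0176,0],0,0],[[0,0,0],0,0],[[0,0,0],0,0]])

```text
t: 19.05
tcp_pos: [541.8, 180.0, 224.6]
eef_rot: [3.141, 0.0, 0.171]
contact_force: [1.0, 0.2, 0.3]
opening: 46.1
grasp_force: 0.0
```

Emit:
servo_tool(rows=[[[0,-0.001,0.03],0,0],[[0,0,0.035],0,0],[[0,0,0.025],0,0],[[0,0,0.015],0,0],[[0,0,0.005],0,0],[[0,0,0],0,-0.5],[[0,0,0],0,-1],[[0,0,0],0,-1],[[0,0,0],0,-1],[[0,0,0],0,-1],[[0,0,0],0,-1]], newtons=15)

```text
t: 20.42
tcp_pos: [541.9, 181.2, 115.2]
eef_rot: [3.14, -0.001, 0.172]
contact_force: [0.1, -5.1, 2.3]
opening: 12.1
grasp_force: 15.0
```

Emit:
servo_tool(rows=[[[0,0.01,0],0,-1],[[0,0.015,0],0,-1],[[0,0.02,0],0,-1],[[0,0.02,0],0,-1],[[0,0.02,0],0,-1],[[0,0.02,0],0,-1],[[0,0.02,0],0,-1],[[0,0.01,0],0,-1],[[0,0.005,0],0,-1],[[0,0.005,0],0,-1],[[0,0,0],0,-1]])

```text
t: 21.8
tcp_pos: [567.1, 37.5, 115.2]
eef_rot: [3.14, -0.002, 0.171]
contact_force: [2.1, -0.8, 4.4]
opening: 11.8
grasp_force: 15.0
```

Moved 146 mm, so about 14 mm remains before the stop.

Emit:
servo_tool(rows=[[[0,0.005,0],0,-1],[[0,0.004,0],0,-1],[[0,0.003,0],0,-1],[[0,0.001,0],0,-1],[[0,0.001,0],0,-1],[[0,0.001,0],0,-1],[[0,0,0],0,-1]])

```text
t: 22.68
tcp_pos: [569.6, 23.6, 115.2]
eef_rot: [3.141, -0.002, 0.171]
contact_force: [1.7, 2.0, 4.9]
opening: 11.9
grasp_force: 15.0
```

Emit:
servo_tool(rows=[[[0,0.001,0],0,-1],[[0,0.001,0],0,-1],[[0,0.001,0],0,-1],[[0,0,0],0,-1]])

```text
t: 23.18
tcp_pos: [569.5, 23.5, 115.1]
eef_rot: [-3.138, -0.002, 0.171]
contact_force: [1.5, 14.4, 6.2]
opening: 11.8
grasp_force: 15.0
```

Emit:
servo_tool(rows=[[[0,-0.002,0],0,-1],[[0,0,0],0,0],[[0,0,0],0,0],[[0,0,0],0,0],[[0,0,-0.03],0,0],[[0,0,-0.05],0,0],[[-0.005,0.016,-0.03],0,0.4],[[-0.012,0.038,0],0,0.4],[[-0.014,0.045,0],0,0.4],[[-0.014,0.045,0],0,0.4],[[-0.014,0.045,0],0,0.4],[[-0.01,0.03,0],0,0.4],[[-0.004,0.013,0],0,0.4],[[0,0,0],0,0.4],[[0,0,0],0,0.4]])

```text
t: 25.05
tcp_pos: [536.9, -216.4, 224.7]
eef_rot: [-3.141, 0.0, 0.173]
contact_force: [-0.5, -0.3, -0.3]
opening: 64.4
grasp_force: 0.0
```

Run:
```python
from h import *
s=state();print(s["t"],s["tcp_pos"],s["eef_rot"],s["opening"],s["contact_force"])
c=camera_info("wrist");w=snapshot("wrist");sc=snapshot("scene");cv2.imwrite("pics/w6.png",w);cv2.imwrite("pics/s6.png",sc)
print(proj(c,[537.3,-218.1,158]))
cv2.imwrite("pics/v6.png",np.hstack([cv2.resize(sc[150:350,170:430],(400,308)),cv2.copyMakeBorder(cv2.resize(w,(400,300)),0,8,0,0,0)]))
```

```text
25.05 [ 536.92975051 -216.39807458  224.69086372] [-3.14111130e+00  5.07862077e-05  1.72911934e-01] 64.36527713579338 [-0.49271631 -0.28422627 -0.33712503]
(np.float64(322.9526714304263), np.float64(268.318200473094))
```

View pics/v6.png

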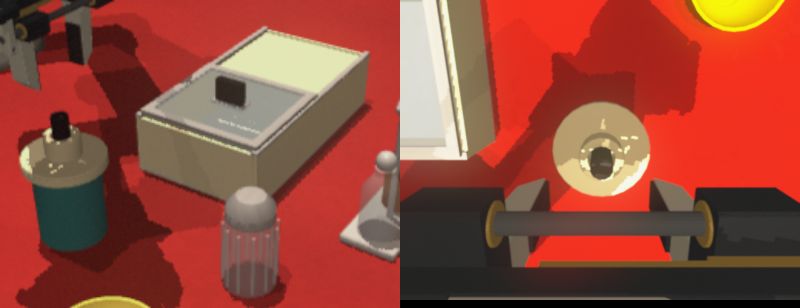

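The scene view shows the guard shut and both lids seated level. The wrist view puts the knob at about (322,275), roughly centred. Now lowering onto the collar.

Emit:
servo_tool(rows=[[[0,0.0017,0.02],0,0.4],[[0,0,0.025],0,0.3],[[0,0,0.02],0,0.3],[[0,0,0.015],0,0.3],[[0,0,0.008],0,0.3],[[0,0,0.005],0,0.3],[[0,0,0],0,0.2],[[0,0,0],0,0.1]], newtons=20)

```text
t: 26.15
tcp_pos: [537.3, -219.5, 132.3]
eef_rot: [3.141, -0.001, 0.172]
contact_force: [0.2, 0.2, -0.2]
opening: 51.3
grasp_force: 0.0
```

Emit:
servo_tool(rows=[[[0,0,0],0,0.1],[[0,0,0],0,0.1]])

```text
t: 26.4
tcp_pos: [537.1, -219.4, 132.0]
eef_rot: [3.141, -0.0, 0.172]
contact_force: [-0.7, 0.6, 0.4]
opening: 51.0
grasp_force: 0.0
```

Emit:
servo_tool(rows=[[[0,-0.0013,0],0,0.05],[[0,0,0],0,0],[[0,0,0],0,-0.03]])

```text
t: 26.78
tcp_pos: [536.8, -218.0, 131.7]
eef_rot: [3.141, 0.0, 0.172]
contact_force: [-0.4, 0.1, 0.4]
opening: 44.6
grasp_force: 0.0
```

Emit:
servo_tool(rows=[[[0,0,0],0,-0.06],[[0,0,0],0,-0.1],[[0,0,0],0,-0.15],[[0,0,0],0,-1],[[0,0,0],0,-1],[[0,0,0],0,-1]], newtons=15)

```text
t: 27.52
tcp_pos: [536.8, -218.0, 131.7]
eef_rot: [3.141, -0.0, 0.172]
contact_force: [-0.2, -0.2, 0.4]
opening: 41.1
grasp_force: 15.0
```

Emit:
servo_tool(rows=[[[0,0,-0.002],0,-1],[[0,0,-0.003],0,-1],[[0,0,-0.003],0,-1],[[0,0,0],0,-1]], newtons=20)

```text
t: 28.02
tcp_pos: [537.0, -218.1, 140.1]
eef_rot: [3.141, -0.001, 0.172]
contact_force: [-0.7, 0.0, -2.6]
opening: 40.8
grasp_force: 20.0
```

Run:
```python
from h import *
F=[]
s6=cv2.imread("pics/s6.png");cs=camera_info("scene")
for i in range(8):
    im=snapshot("scene");F.append(state()["contact_force"])
print(np.mean(F,0),np.std(F,0));cv2.imwrite("pics/s7.png",im)
# knob top visible? dark pixels around projected knob column
print(proj(cs,[537,-218,158]),proj(cs,[537,-218,134]))
for n,g in(("before",s6),("now",im)):
    m=np.zeros(g.shape[:2],np.uint8);m[205:250,195:225]=g.max(2)[205:250,195:225]<45
    b=blobs(m);print(n,[cv2.boundingRect(x) for x in b[:3]])
```

```text
[-0.13448272  0.12819711 -1.56929547] [0.40984096 0.48702672 0.4224773 ]
(np.float64(208.29144707546803), np.float64(225.05191069926533)) (np.float64(209.90563550770582), np.float64(237.33185379446962))
before [(203, 223, 13, 18)]
now [(195, 205, 28, 32), (195, 205, 2, 2), (223, 238, 1, 1)]
```

The averaged load is 1.6 N, so only the outer lid is lifted. Raising straight up.

Emit:
servo_tool(rows=[[[0,0,-0.003],0,-1],[[0,0,-0.004],0,-1],[[0,0,-0.005],0,-1],[[0,0,-0.006],0,-1],[[0,0,-0.006],0,-1],[[0,0,-0.006],0,-1],[[0,0,-0.006],0,-1],[[0,0,-0.006],0,-1],[[0,0,-0.006],0,-1],[[0,0,-0.006],0,-1],[[0,0,-0.006],0,-1],[[0,0,-0.006],0,-1],[[0,0,-0.005],0,-1],[[0,0,-0.004],0,-1],[[0,0,-0.002],0,-1],[[0,0,0],0,-1],[[0,0,0],0,-1],[[0,0,0],0,-1],[[0,0,0],0,-1]])

```text
t: 30.8
tcp_pos: [536.8, -218.0, 216.6]
eef_rot: [-3.142, 0.0, 0.172]
contact_force: [0.3, 0.5, -1.6]
opening: 41.1
grasp_force: 20.0
```

Run:
```python
from h import *
F=[]
for i in range(6):
    im=snapshot("scene");s=state();F.append(s["contact_force"])
print(s["t"],s["tcp_pos"],s["eef_rot"],s["opening"],np.mean(F,0));cv2.imwrite("pics/s8.png",im)
cs=camera_info("scene");a=np.linspace(0,6.28,181)
s6=cv2.imread("pics/s6.png")
z=s["tcp_pos"][2]-131.7+95
P=np.array([proj(cs,[537+49*np.cos(t),-218+49*np.sin(t),z+k]) for t in a for k in(0,13)])
print("pred lid",P.min(0),P.max(0))
h=cv2.cvtColor(im,cv2.COLOR_BGR2HSV)
m=((h[...,0]>8)&(h[...,0]<40)&(h[...,1]<175));m[:,:160]=0;m[:,255:]=0
y0=int(P[:,1].min());m[:y0]=0;m[int(P[:,1].max())+6:]=0
b=blobs(m)[0];print("lid",cv2.boundingRect(b),cv2.minAreaRect(b))
for n,g in(("before",s6),("now",im)):
    m=np.zeros(g.shape[:2],np.uint8);m[218:250,198:222]=g.max(2)[218:250,198:222]<45
    print(n,"knob",[cv2.boundingRect(x) for x in blobs(m)[:2]])
    hh=cv2.cvtColor(g,cv2.COLOR_BGR2HSV);mm=(hh[...,0]>75)&(hh[...,0]<105)&(hh[...,1]>70);mm[:,:180]=0;mm[:,250:]=0
    print("can",cv2.boundingRect(blobs(mm)[0]))
```

```text
31.1 [ 536.80032011 -218.00545286  216.70491099] [3.14154712e+00 3.36747058e-05 1.71788184e-01] 41.0130154716887 [-0.02463709 -0.14215563 -1.76258392]
pred lid [175.13136665 193.14844887] [236.70798843 228.40589619]
lid (176, 193, 61, 36) ((206.0, 210.5), (35.0, 60.0), 90.0)
before knob [(203, 223, 13, 18)]
can (192, 264, 47, 49)
now knob [(203, 227, 14, 23)]
can (190, 257, 49, 56)
```

The outer lid is held level where predicted, carrying its own weight of 1.76 N. The knob and canister have not moved, so I'm handing in.

```bash
python3 -c "
from plant import *
print(sign_off())"
```

```text
the job is handed in; nothing more can be done
None
```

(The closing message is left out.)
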